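Transfer a row of bottles to the carrier in reverse order

ROBOT

A 6-joint arm with a two-finger parallel gripper is mounted at the origin on a cart in front of the work surface, level with it; the furniture and walls round the work are solid. World frame = base frame: x ahead of the robot, y to its left, z up, the work surface at z = 0. Lengths are in m, angles in rad, forces in N, time in s.
With the tool pointing down it reaches from about 0.35 to 0.85 m from the base axis. Payload 8.1 kg.
Tool frame: the origin (TCP) lies midway between the tips of the shut fingers; the grasp point (between the pads) lies 19 mm behind it (robot.grip_point_offset is the distance from the TCP to the grasp point, in m); z points along the fingers, y is the line along which they close (so a half turn about z gives the same grasp; the last joint's range is limited). The gripper opens to 93 mm and grips with 3 to 60 N. Pads are 15 mm wide; open, the fingers measure 128 mm over their backs; the gripper's body (75 mm by 188 mm) begins 65 mm behind the grasp point.
Start: joints at [-1.199, 0.13, 1.488, -0, 1.523, -0.085], TCP at [0.265, -0.538, 0.219] pointing down, gripper open.
Joint ranges: [-2.96, 2.96], [-0.89, 2.26], [0.02, 2.5], [-1.34, 4.48], [0, 2.73], [-2.66, 2.66]. Speed limits (rad/s): [2.39, 2.39, 2.79, 3.14, 3.14, 3.14].

INTERFACE

Orientations are given as a rotation vector (axis times angle).
In Python, from plant import robot, read_camera, job gives the robot as it stands.
- The arm moves only by the shell command python3 -m inch 'ROWS' [FORCE]. ROWS is JSON, one flat list of numbers, 5 for each row, row after row: the shift along the world's x, y, z in mm, then the turn about the world's z in degrees, then the opening in per cent of the stroke, from 0 (shut) to 100 (fully open). In form: [dx, dy, dz, yaw, hand, dx, dy, dz, yaw, hand, ...]. A call has 1 to 10 rows; each row is the pose to reach, as a shift and turn from the pose commanded when the call began; what a row does not reach only later rows make up. A row lasts 1/12 s, in which the tool goes at most 41.7 mm and 7.16 degrees, less where a joint would pass 70% of its speed; a pose out of reach is approached as far as the arm can. A call with a gripper value outside its range is refused whole. The fingers move at their own pace and stop on an object; FORCE is the grip in N (left out, the last holds). Time passes only in rows, so rows that repeat a pose let the fingers close. It gives the time, the measured TCP pose, the force, the opening and the grip force at its end, in the units of the state.
- robot.read_state(): the state, without advancing time (a new reading comes with each control period).
- read_camera(name): name is "side" or "top" or "wrist"; returns a dict with "image" (420x560x3 uint8, blue, green, red), "K" (3x3 intrinsics, pixels), "extrinsics" (4x4, takes a point from world to camera coordinates); the wrist camera has in their place "mount" (4x4, takes a point from camera to tool coordinates, whose origin is the TCP and whose axes are the flange's). Camera axes: x right, y down, z forward; pixel columns grow to the right and rows downward; lengths in m; the calibration is good to about 2 mm. A picture is of the moment at which its call begins: read the wrist's pose just before it. There is no depth.
- job.close_job(): hands the job in; it is judged then, once.
The state is a dict: "t": time; "q": joint angles; "dq": joint speeds; "joint_torque": joint torques, N m; "tool_pos": TCP position; "orientation": TCP orientation; "force": force on the tool from outside, world axes, zero at the start; "wrist_torque": the same for the moment, N m; "opening": finger opening in m; "gripper_force": force on a finger pad.
Only numpy, scipy, OpenCV 4.12 (cv2) and the standard library are available. Lean on these libraries where they do the work, as an engineer would, in place of code of your own. Each camera call takes 0.05 s, during which the arm holds its last target. There are 200 camera calls.

TASK

The carrier will be emptied from the other side of the bench, so move the four bottles from the white storage rack into the metal carrier, one to each bay, in the reverse order: the bottle that stood at the left end of the storage rack goes into the right end bay of the carrier, the next one into the bay beside it, and so on (left and right as the robot sees them). Never tip a bottle over, and leave all four standing upright on the floor of their bays.

Things in the scene. Friction and masses are not known exactly. Their poses are not given: they have to be found in the camera images.
- storage_rack: White plastic rack fixed on the table, 92 mm deep (x) by 334 mm long (y), nearer or farther than the carrier. Origin: centre of its underside; +x away from the robot, +y to the robot's left (yaw within 0.1 rad). Floor 6 mm over the table, rails 14 mm, ends 18 mm. Four places at y = +123, +41, -41, -123 mm, x = 0, each with a grey collar holding a bottle at the start.
- carrier_rack: Bare metal tray fixed on the table, 88 mm deep (x) by 334 mm long (y), with a dark bar grip at each end. Origin: centre of its underside; +x away from the robot, +y to the robot's left (yaw within 0.1 rad). Floor 6 mm over the table, walls and dividers 18 mm. Four bays, empty at the start, at y = +123, +41, -41, -123 mm, x = 0, each 78 mm (x) by 76 mm (y) clear.
- bottle_30: The smallest bottle: round, closed with a screw cap that is fixed to it, 30 mm body diameter, 62 mm high overall; the straight body reaches up to 40 mm, with the 23 mm wide cap above it. Loose, upright, less than 0.4 kg; grip it round the body from above. Origin: centre of its underside, z up along its axis; it stands on the storage rack's floor at the start.
- bottle_44: The second smallest bottle: round, closed with a screw cap that is fixed to it, 44 mm body diameter, 85 mm high overall; the straight body reaches up to 65 mm, with the 34 mm wide cap above it. Loose, upright, less than 0.4 kg; grip it round the body from above. Origin: centre of its underside, z up along its axis; it stands on the storage rack's floor at the start.
- bottle_50: The second largest bottle: round, closed with a screw cap that is fixed to it, 50 mm body diameter, 100 mm high overall; the straight body reaches up to 78 mm, with the 35 mm wide cap above it. Loose, upright, less than 0.4 kg; grip it round the body from above. Origin: centre of its underside, z up along its axis; it stands on the storage rack's floor at the start.
- bottle_56: The largest bottle: round, closed with a screw cap that is fixed to it, 56 mm body diameter, 118 mm high overall; the straight body reaches up to 96 mm, with the 32 mm wide cap above it. Loose, upright, less than 0.4 kg; grip it round the body from above. Origin: centre of its underside, z up along its axis; it stands on the storage rack's floor at the start.
- collar_30: Grey plastic ring fixed in the storage rack, 75 mm outside, 36 mm bore, 9 mm high above the rack's floor; the bottle of 30 mm diameter stands in it at the start, so it marks where that bottle came from. Origin: centre of its underside. It stays behind.
- collar_44: Grey plastic ring fixed in the storage rack, 75 mm outside, 50 mm bore, 9 mm high above the rack's floor; the bottle of 44 mm diameter stands in it at the start, so it marks where that bottle came from. Origin: centre of its underside. It stays behind.
- collar_50: Grey plastic ring fixed in the storage rack, 75 mm outside, 56 mm bore, 9 mm high above the rack's floor; the bottle of 50 mm diameter stands in it at the start, so it marks where that bottle came from. Origin: centre of its underside. It stays behind.
- collar_56: Grey plastic ring fixed in the storage rack, 75 mm outside, 62 mm bore, 9 mm high above the rack's floor; the bottle of 56 mm diameter stands in it at the start, so it marks where that bottle came from. Origin: centre of its underside. It stays behind.
Mind the look-alikes: they are no part of the job. Leave any orange look-alike of the bottle_30 alone.

How it is judged:
At the end, for the whole second after the job is handed in: Each bottle stands at rest (under 0.02 m/s, 0.2 rad/s) in the carrier bay that mirrors its collar's place (collar at y in the storage rack's frame, bottle at -y in the carrier's): within 26 mm along y, 27 mm along x and 5 mm in height of the bay's floor centre, tilted under 0.12 rad (((y of collar_30 in the frame of storage_rack between 0.103 and 0.143 m and y of bottle_30 in the frame of carrier_rack between -0.149 and -0.097 m) or (y of collar_30 in the frame of storage_rack between 0.021 and 0.061 m and y of bottle_30 in the frame of carrier_rack between -0.067 and -0.015 m) or (y of collar_30 in the frame of storage_rack between -0.061 and -0.021 m and y of bottle_30 in the frame of carrier_rack between 0.015 and 0.067 m) or (y of collar_30 in the frame of storage_rack between -0.143 and -0.103 m and y of bottle_30 in the frame of carrier_rack between 0.097 and 0.149 m)) and x of bottle_30 in the frame of carrier_rack between -0.027 and 0.027 m and z of bottle_30 in the frame of carrier_rack between 0.001 and 0.011 m and angle between each of bottle_30, bottle_44, bottle_50, bottle_56's own z axis and vertical below 0.12 rad and linear speed of each of bottle_30, bottle_44, bottle_50, bottle_56 below 0.02 m/s and angular speed of each of bottle_30, bottle_44, bottle_50, bottle_56 below 0.2 rad/s and ((y of collar_44 in the frame of storage_rack between 0.103 and 0.143 m and y of bottle_44 in the frame of carrier_rack between -0.149 and -0.097 m) or (y of collar_44 in the frame of storage_rack between 0.021 and 0.061 m and y of bottle_44 in the frame of carrier_rack between -0.067 and -0.015 m) or (y of collar_44 in the frame of storage_rack between -0.061 and -0.021 m and y of bottle_44 in the frame of carrier_rack between 0.015 and 0.067 m) or (y of collar_44 in the frame of storage_rack between -0.143 and -0.103 m and y of bottle_44 in the frame of carrier_rack between 0.097 and 0.149 m)) and x of bottle_44 in the frame of carrier_rack between -0.027 and 0.027 m and z of bottle_44 in the frame of carrier_rack between 0.001 and 0.011 m and ((y of collar_50 in the frame of storage_rack between 0.103 and 0.143 m and y of bottle_50 in the frame of carrier_rack between -0.149 and -0.097 m) or (y of collar_50 in the frame of storage_rack between 0.021 and 0.061 m and y of bottle_50 in the frame of carrier_rack between -0.067 and -0.015 m) or (y of collar_50 in the frame of storage_rack between -0.061 and -0.021 m and y of bottle_50 in the frame of carrier_rack between 0.015 and 0.067 m) or (y of collar_50 in the frame of storage_rack between -0.143 and -0.103 m and y of bottle_50 in the frame of carrier_rack between 0.097 and 0.149 m)) and x of bottle_50 in the frame of carrier_rack between -0.027 and 0.027 m and z of bottle_50 in the frame of carrier_rack between 0.001 and 0.011 m and ((y of collar_56 in the frame of storage_rack between 0.103 and 0.143 m and y of bottle_56 in the frame of carrier_rack between -0.149 and -0.097 m) or (y of collar_56 in the frame of storage_rack between 0.021 and 0.061 m and y of bottle_56 in the frame of carrier_rack between -0.067 and -0.015 m) or (y of collar_56 in the frame of storage_rack between -0.061 and -0.021 m and y of bottle_56 in the frame of carrier_rack between 0.015 and 0.067 m) or (y of collar_56 in the frame of storage_rack between -0.143 and -0.103 m and y of bottle_56 in the frame of carrier_rack between 0.097 and 0.149 m)) and x of bottle_56 in the frame of carrier_rack between -0.027 and 0.027 m and z of bottle_56 in the frame of carrier_rack between 0.001 and 0.011 m); the robot touches nothing.
It fails at once if the 30 mm bottle is tipped over (more than 0.8 rad) (angle between bottle_30's own z axis and vertical above 0.8 rad).
It fails at once if the 44 mm bottle is tipped over (more than 0.8 rad) (angle between bottle_44's own z axis and vertical above 0.8 rad).
It fails at once if the 50 mm bottle is tipped over (more than 0.8 rad) (angle between bottle_50's own z axis and vertical above 0.8 rad).
It fails at once if the 56 mm bottle is tipped over (more than 0.8 rad) (angle between bottle_56's own z axis and vertical above 0.8 rad).
It also fails if it takes over 106 s, if anything falls off the work surface, if the arm or the gripper's body presses on something with over 40 N, if the wrist force passes 120 N, or if a joint passes its speed limit or range.

## Working session

There is one attempt and no reset: what is moved stays moved. The work goes in short steps, Python scripts to look and compute and a shell command to move; the robot and the scene stay as the last step left them, time stands still between calls to the robot, and variables do not carry over. Pictures are saved under pics/ and viewed, at most 14 in all, crops included, and the job is handed in when it is done.

```bash
mkdir -p pics; cat > h.py <<'E'
from plant import robot, read_camera, job
import numpy as np, cv2
def save(cam,name):
    c=read_camera(cam); cv2.imwrite(f'pics/{name}.png',c['image']); np.savez(f'pics/{name}.npz',K=c['K'],E=c.get('extrinsics',np.eye(4))); return c
def P(name):
    d=np.load(f'pics/{name}.npz'); return d['K']@d['E'][:3]
def plane(name,uv,z):
    M=P(name); A=np.c_[M[:,0],M[:,1],M[:,2]*z+M[:,3]]
    w=np.linalg.solve(A,[*uv,1]); return w[:2]/w[2]
def tri(n1,a,n2,b):
    X=cv2.triangulatePoints(P(n1),P(n2),np.array(a,float).reshape(2,1),np.array(b,float).reshape(2,1)).ravel(); return X[:3]/X[3]
E
python3 -c "
from h import *
for c in ('top','side'): save(c,c+'0'); print(np.load(f'pics/{c}0.npz')['E'].round(3))
print(robot.read_state())"
```

```text
[[-0.005 -1.     0.028 -0.078]
 [-0.984 -0.    -0.18   0.508]
 [ 0.18  -0.028 -0.983  0.791]
 [ 0.     0.     0.     1.   ]]
[[ 0.992 -0.124  0.005 -0.528]
 [-0.047 -0.418 -0.907  0.052]
 [ 0.115  0.9   -0.421  0.93 ]
 [ 0.     0.     0.     1.   ]]
{'t': 0.1, 'q': array([-1.19938071e+00,  1.31110020e-01,  1.48916062e+00,  1.18142024e-05,
        1.52298202e+00, -8.53995620e-02]), 'dq': array([ 0.00167774, -0.00163756, -0.00379298, -0.00087513, -0.00139391,
       -0.00077745]), 'joint_torque': array([ 9.20341699e-04, -5.61340749e+01, -4.93095481e+01,  7.69363507e-02,
        2.91003613e-02, -3.66753045e-05]), 'tool_pos': array([ 0.26449554, -0.53799273,  0.21768313]), 'orientation': array([-3.05839797e+00, -7.10967347e-01,  3.53097559e-04]), 'force': array([-0.1463327 ,  0.18190727,  0.07028577]), 'wrist_torque': array([-0.04457385, -0.0403348 ,  0.00932601]), 'gripper_force': 0.0, 'opening': 0.09286446078182335}
```

View pics/top0.png

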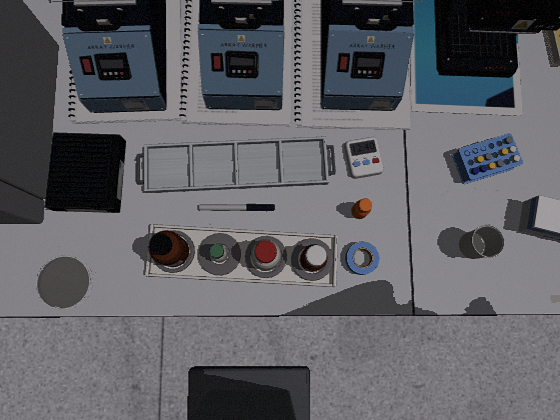

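View pics/side0.png

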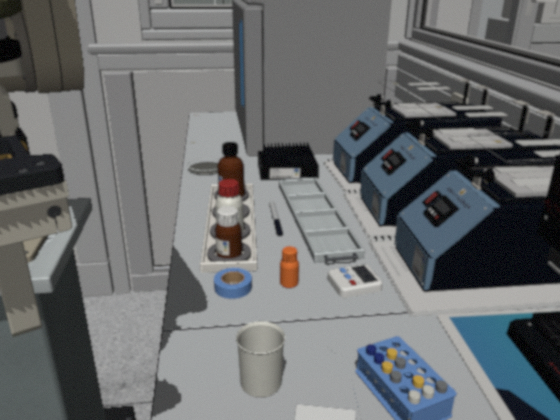

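The top view shows the storage rack at about (240,256), with bottles at u≈168 (brown with black cap), 218 (green cap), 265 (red cap) and 313 (brown with white cap). The carrier is at about (237,164), beyond the storage rack. The orange look-alike is at (362,208). I'll enlarge both views to read off pixels.

```bash
python3 -c "
from h import *
t=cv2.imread('pics/top0.png');s=cv2.imread('pics/side0.png')
cv2.imwrite('pics/topc.png',cv2.resize(t[125:295,130:345],(800,632),interpolation=cv2.INTER_CUBIC)[:600])
cv2.imwrite('pics/sidec.png',cv2.resize(s[130:280,190:380],(760,600),interpolation=cv2.INTER_CUBIC))"
```

```text
(no output)
```

View pics/topc.png

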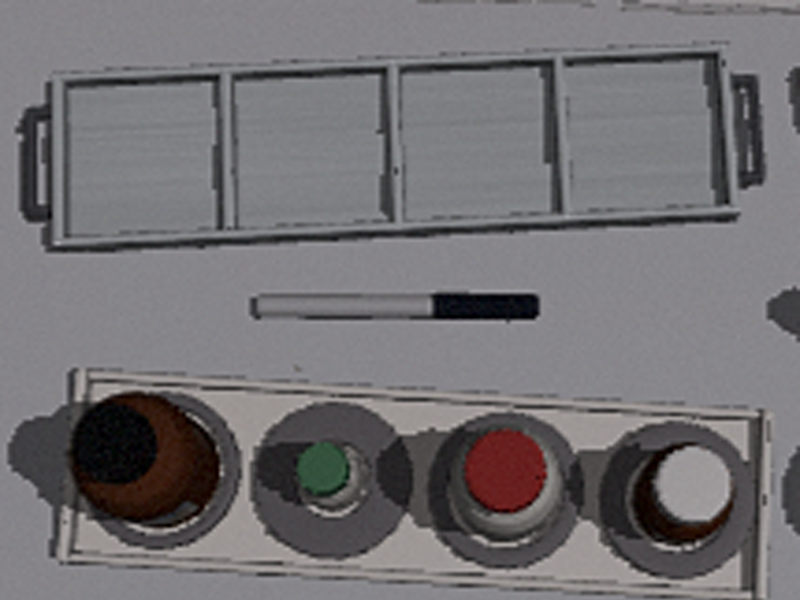

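View pics/sidec.png

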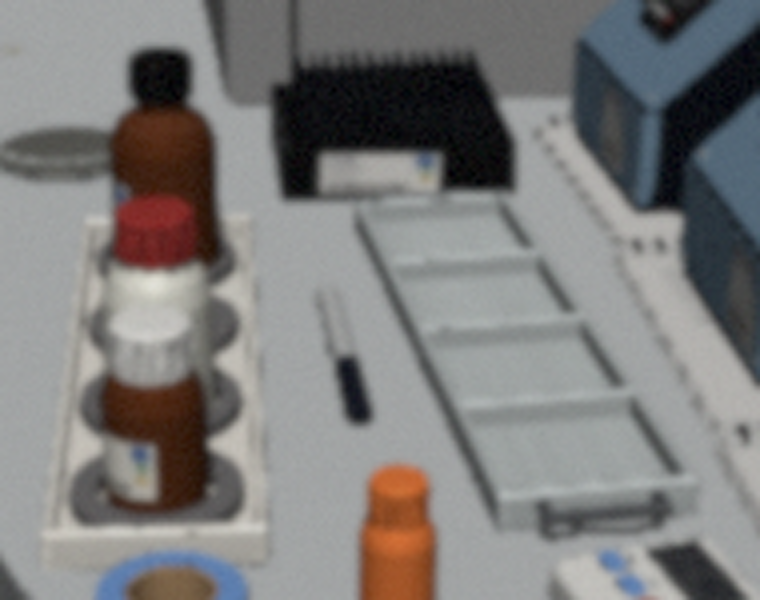

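The enlarged top view gives cap centres at (117,442), (323,467), (505,470) and (692,482), and collar centres at (157,469), (332,480), (507,490) and (677,499). In the side crop the black, red and white cap tops are at about (160,57), (155,207) and (150,320). The green bottle is hidden there.

```bash
cat > m.py <<'E'
from h import *
T=lambda x,y:((x+.5)/3.721-.5+130,(y+.5)/3.718-.5+125)
S=lambda x,y:((x+.5)/4-.5+190,(y+.5)/4-.5+130)
print('tri caps')
for n,a,b in [('56',(117,442),(160,57)),('50',(505,470),(155,207)),('44',(692,482),(150,320)),('carTL',(52,75),(357,206)),('carTR',(728,46),(500,490)),('carBR',(738,215),(500,490)),('carTRr',(728,46),(692,480)),('collar44',(677,499),(157,486)),('rackBR',(765,598),(45,532)),('rackTR',(770,411),(266,528))]:
    X=tri('top0',T(*a),'side0',S(*b)); M=P('top0')@[*X,1]; print(n,X.round(4),(M[:2]/M[2]-T(*a)).round(1))
print('collars z=.015')
c=np.array([plane('top0',T(*p),.015) for p in [(157,469),(332,480),(507,490),(677,499)]]); print(c.round(4), np.linalg.norm(np.diff(c,axis=0),axis=1).round(4))
y=np.array([.123,.041,-.041,-.123]); f=np.polyfit(y,c,1);print('rack x,y slopes/origin',f.round(4))
for n,p,h in [('56',(117,442),.124),('30',(323,467),.068),('50',(505,470),.106),('44',(692,482),.091)]: print('cap',n,plane('top0',T(*p),h).round(4))
k=np.array([plane('top0',T(*p),.018) for p in [(52,75),(728,46),(738,215),(50,245)]]);print('carrier',k.round(4),[np.linalg.norm(k[i]-k[(i+1)%4]).round(4) for i in range(4)])
o=k.mean(0); ax=(k[0]+k[3]-k[1]-k[2]);ax/=np.linalg.norm(ax);print(o.round(4),ax.round(4));print([ (o+ax*v).round(4) for v in y])
E
python3 m.py
```

```text
tri caps
56 [0.4487 0.1095 0.1221] [0.  0.1]
50 [ 0.439  -0.0513  0.1054] [-0.  -0.3]
44 [ 0.4343 -0.1326  0.0892] [0.  0.4]
carTL [0.5961 0.168  0.0245] [-0.3 23.6]
carTR [ 0.6127 -0.1589  0.0279] [-0.2 22.6]
carBR [ 0.5736 -0.1645  0.0185] [ 0.  -0.6]
carTRr [ 0.6584 -0.1615  0.0166] [-0.1  0.6]
collar44 [ 0.4341 -0.133   0.0118] [0.  0.2]
rackBR [ 0.3875 -0.1732  0.0168] [-0.  -0.2]
rackTR [ 0.4762 -0.1781  0.0154] [0.  0.1]
collars z=.015
[[ 0.449   0.1137]
 [ 0.4436  0.0311]
 [ 0.4386 -0.0518]
 [ 0.4341 -0.1327]] [0.0828 0.0831 0.081 ]
rack x,y slopes/origin [[ 0.0603  1.0026]
 [ 0.4413 -0.0099]]
cap 56 [0.4486 0.1091]
cap 30 [0.4441 0.0298]
cap 50 [ 0.4385 -0.0513]
cap 44 [ 0.4347 -0.1325]
carrier [[ 0.6426  0.1712]
 [ 0.6591 -0.1614]
 [ 0.5726 -0.1645]
 [ 0.5571  0.1682]] [np.float64(0.333), np.float64(0.0865), np.float64(0.3331), np.float64(0.0856)]
[0.6078 0.0034] [-0.0481  0.9988]
[array([0.6019, 0.1262]), array([0.6059, 0.0443]), array([ 0.6098, -0.0376]), array([ 0.6137, -0.1195])]
```

Poses agree between views: cap heights, 82 mm spacing and carrier size all match. Left to right the bottles are 56, 30, 50, 44. Next I'll check clearance behind the carrier for the gripper body, which is 188 mm long.

```bash
python3 -c "
from h import *
for n,a,b in [('instr near front-left bottom',(324,107),(411,284)),('instr1 frontright bottom',(168,107),(347,181))]: print(n,tri('top0',a,'side0',b).round(3))
for p in [(324,107),(283,107),(202,107),(168,107),(80,110)]: print(p,plane('top0',p,.01).round(3),plane('top0',p,.05).round(3))
s=cv2.imread('pics/side0.png');cv2.imwrite('pics/grip.png',cv2.resize(s[0:340,0:160],None,fx=1.7,fy=1.7))"
```

```text
instr near front-left bottom [ 0.748 -0.169 -0.054]
instr1 frontright bottom [0.708 0.129 0.023]
(324, 107) [ 0.721 -0.161] [ 0.704 -0.156]
(283, 107) [ 0.721 -0.084] [ 0.704 -0.082]
(202, 107) [0.72  0.068] [0.703 0.062]
(168, 107) [0.719 0.131] [0.702 0.123]
(80, 110) [0.712 0.294] [0.696 0.277]
```

View pics/grip.png

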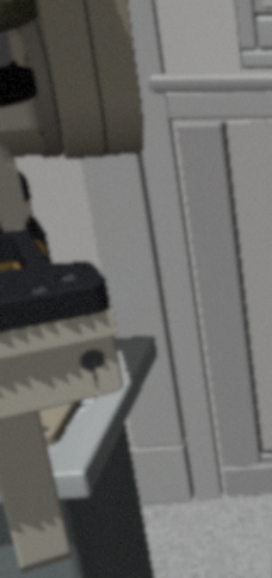

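The gripper's long side runs along the closing line. With the fingers closing along x, the body ends at x≈0.70 and the instruments start at about 0.71–0.72, so I'll place slightly near of centre. Order: 56, 50, 44, 30. Approach first.

```bash
python3 -m inch '[94,330,0,64,100,94,330,0,64,100,94,330,0,64,100,94,330,0,64,100,94,330,0,64,100,94,330,0,64,100,94,330,0,64,100,94,330,0,64,100,94,330,0,64,100,94,330,0,64,100]' 25
```

```text
t: 0.93
tool_pos: [0.3593, -0.2058, 0.2185]
orientation: [-2.207, -2.236, -0.001]
force: [-0.1, 0.4, 0.5]
opening: 0.0932
gripper_force: 0.0
```

```bash
python3 -m inch '[50,190,40,-1,100,50,190,40,-1,100,50,190,40,-1,100,50,190,40,-1,100,50,190,40,-1,100,50,190,40,-1,100,50,190,40,-1,100]' ; cat >> h.py <<'E'
from scipy.spatial.transform import Rotation as R
def wsave(name):
    s=robot.read_state(); c=read_camera('wrist'); cv2.imwrite(f'pics/{name}.png',c['image'])
    T=np.eye(4);T[:3,:3]=R.from_rotvec(s['orientation']).as_matrix();T[:3,3]=s['tool_pos']
    np.savez(f'pics/{name}.npz',K=c['K'],E=np.linalg.inv(T@c['mount']))
    print(s['tool_pos'].round(4),(T@c['mount']).round(3))
def px(name,X):
    m=P(name)@[*X,1]; return (m[:2]/m[2]).round(1)
E
python3 -c "
from h import *
wsave('w1')
for X in [(.4441,.0298,.068),(.4386,-.0515,.106),(.4345,-.1326,.091)]: print(px('w1',X))"
```

```text
t: 1.52
tool_pos: [0.4092, -0.018, 0.2588]
orientation: [2.237, 2.205, -0.0]
force: [-0.8, -0.5, -0.0]
opening: 0.093
gripper_force: 0.0
[ 0.4092 -0.018   0.2588] [[ 1.    -0.014 -0.006  0.41 ]
 [-0.015 -0.968 -0.249  0.05 ]
 [-0.002  0.249 -0.969  0.424]
 [ 0.     0.     0.     1.   ]]
[317.5 141.2]
[314.7 228. ]
[309.1 295.4]
```

View pics/w1.png

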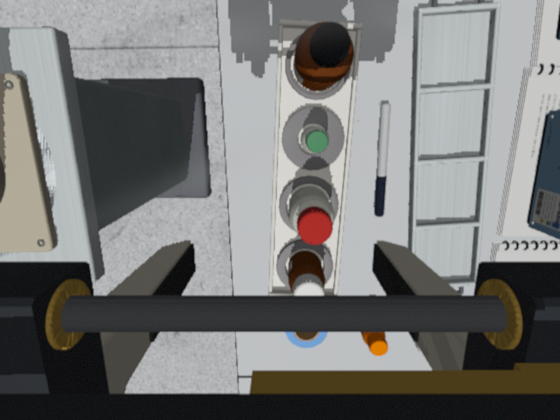

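The wrist view shows the green cap at (316.5,141) and the red cap at (314.5,227). Both are within 1 px of the prediction, so the poses are confirmed. Next, descend over bottle_56.

```bash
python3 -c "
from h import *
from m import T
print(tri('top0',T(323,467),'w1',(316.5,141)))" | tail -1
python3 -m inch '[40,129,-30,0,100,40,129,-30,0,100,40,129,-30,0,100,40,129,-30,0,100,40,129,-30,0,100,40,129,-60,0,100,40,129,-80,0,100,40,129,-100,0,100,40,129,-120,0,100,40,129,-120,0,100]'
python3 -m inch '[0,0,-30,0,100,0,0,-60,0,100,0,0,-83,0,100,0,0,-83,0,100,0,0,-83,0,30,0,0,-83,0,30,0,0,-83,0,30,0,0,-83,0,30,0,0,-83,0,30,0,0,-83,0,30]' 25
```

```text
[0.44379291 0.02993902 0.06728576]
t: 2.4
tool_pos: [0.446, 0.1075, 0.1342]
orientation: [-2.239, -2.198, 0.01]
force: [-1.9, -0.8, -1.0]
opening: 0.0929
gripper_force: 0.0
t: 3.23
tool_pos: [0.4493, 0.1106, 0.0566]
orientation: [2.237, 2.205, 0.002]
force: [0.7, -0.3, 0.4]
opening: 0.0573
gripper_force: 0.0
```

```bash
python3 -m inch '[0,0,0,0,30,0,0,0,0,30,0,0,0,0,30,0,0,0,0,30,0,0,0,0,30]' 25
python3 -m inch '[0,0,15,0,30,0,0,30,0,30,0,0,60,0,30,0,0,90,0,30,0,0,110,0,30,0,0,110,0,30]'
```

```text
t: 3.65
tool_pos: [0.4493, 0.1107, 0.0564]
orientation: [2.237, 2.205, 0.001]
force: [0.3, -0.1, 6.7]
opening: 0.0556
gripper_force: 25.0
t: 4.15
tool_pos: [0.4512, 0.111, 0.1703]
orientation: [2.234, 2.203, 0.009]
force: [0.7, 0.3, -1.7]
opening: 0.0558
gripper_force: 25.0
```

```bash
python3 -m inch '[8,-12,0,0,30,22,-32,0,0,30,42,-59,0,0,30,62,-87,0,0,30,82,-116,0,0,30,102,-145,0,0,30,122,-174,0,0,30,142,-202,0,0,30,156,-222,0,0,30,162,-230,0,0,30]'
python3 -m inch '[0,0,0,0,30,0,0,-10,0,30,0,0,-30,0,30,0,0,-50,0,30,0,0,-70,0,30,0,0,-80,0,30,0,0,-80,0,30,0,0,-80,0,30]'
python3 -c "
from h import *
wsave('w2');save('top','top1');save('side','side1')
cv2.imwrite('pics/a.png',np.hstack([cv2.imread('pics/top1.png')[60:310,120:400],cv2.imread('pics/side1.png')[90:340,170:450]]))"
```

```text
t: 4.98
tool_pos: [0.6108, -0.1223, 0.1629]
orientation: [-2.239, -2.202, 0.003]
force: [-0.2, -0.4, -2.4]
opening: 0.0556
gripper_force: 25.0
t: 5.65
tool_pos: [0.6097, -0.1183, 0.0849]
orientation: [-2.235, -2.205, 0.001]
force: [1.1, 0.3, -1.8]
opening: 0.0557
gripper_force: 25.0
[ 0.6097 -0.1183  0.0849] [[ 1.    -0.012 -0.008  0.611]
 [-0.014 -0.969 -0.248 -0.05 ]
 [-0.004  0.248 -0.969  0.25 ]
 [ 0.     0.     0.     1.   ]]
```

View pics/a.png

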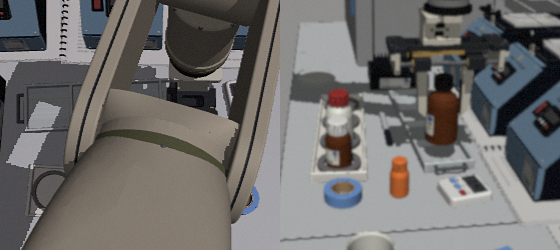

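In the side view, bottle_56 hangs upright over the right end bay at about (443,115). The arm clears the instruments. Lower and release.

```bash
python3 -m inch '[0,0,-10,0,30,0,0,-20,0,30,0,0,-26,0,30,0,0,-29,0,30,0,0,-29,0,30,0,0,-29,0,30,0,0,-29,0,80,0,0,-29,0,80,0,0,-29,0,80,0,0,-29,0,80]'
python3 -m inch '[0,0,0,0,80,0,0,0,0,80,0,0,0,0,80,0,0,20,0,80,0,0,50,0,80,0,0,90,0,80,0,0,120,0,80,0,0,120,0,80]'
```

```text
t: 6.63
tool_pos: [0.6109, -0.1195, 0.0567]
orientation: [2.237, 2.205, 0.0]
force: [-0.2, -0.1, -0.0]
opening: 0.0734
gripper_force: 0.0
t: 7.3
tool_pos: [0.6148, -0.1206, 0.1856]
orientation: [2.23, 2.198, 0.01]
force: [0.3, -0.5, 0.5]
opening: 0.0744
gripper_force: 0.0
```

```bash
python3 -m inch '[-35,14,0,0,100,-70,28,0,0,100,-105,42,0,0,100,-140,55,0,0,100,-172,68,0,0,100,-172,68,0,0,100,-172,68,0,0,100,-172,68,-30,0,100,-172,68,-60,0,100,-172,68,-80,0,100]'
python3 -m inch '[0,0,-25,0,100,0,0,-49,0,100,0,0,-49,0,100,0,0,-49,0,25,0,0,-49,0,25,0,0,-49,0,25,0,0,-49,0,25,0,0,-49,0,25,0,0,-49,0,25,0,0,-49,0,25]' 25
python3 -m inch '[0,0,0,0,25,0,0,0,0,25,0,0,0,0,25,0,0,0,0,25,0,0,0,0,25,0,0,0,0,25,0,0,0,0,25]' 25
```

```text
t: 8.13
tool_pos: [0.4393, -0.0518, 0.095]
orientation: [2.237, 2.205, 0.0]
force: [-0.4, 0.0, -0.6]
opening: 0.0929
gripper_force: 0.0
t: 8.97
tool_pos: [0.4391, -0.0516, 0.0482]
orientation: [2.237, 2.205, 0.001]
force: [2.2, 0.0, 0.5]
opening: 0.0507
gripper_force: 0.8
t: 9.55
tool_pos: [0.4391, -0.0516, 0.0481]
orientation: [2.237, 2.205, 0.001]
force: [-0.9, 0.4, 6.1]
opening: 0.0496
gripper_force: 25.0
```

```bash
python3 -m inch '[0,0,15,0,25,0,0,30,0,25,0,0,55,0,25,0,0,80,0,25,0,0,80,0,25,0,0,80,0,25]'
python3 -m inch '[8,5,0,0,25,24,14,0,0,25,44,26,0,0,25,68,40,0,0,25,92,54,0,0,25,116,68,0,0,25,140,82,0,0,25,157,92,0,0,25,164,96,0,0,25,164,96,0,0,25]'
python3 -m inch '[0,0,0,0,25,0,0,-15,0,25,0,0,-35,0,25,0,0,-55,0,25,0,0,-70,0,25,0,0,-76,0,25,0,0,-79,0,25,0,0,-79,0,25,0,0,-79,0,25]'
```

```text
t: 10.05
tool_pos: [0.4396, -0.0517, 0.1287]
orientation: [2.236, 2.204, 0.002]
force: [-0.5, 0.1, -1.5]
opening: 0.05
gripper_force: 25.0
t: 10.88
tool_pos: [0.6026, 0.0458, 0.1251]
orientation: [-2.234, -2.205, 0.003]
force: [0.4, 0.4, -0.9]
opening: 0.0498
gripper_force: 25.0
t: 11.63
tool_pos: [0.6025, 0.044, 0.0492]
orientation: [2.238, 2.204, 0.0]
force: [0.3, -0.9, -1.1]
opening: 0.0494
gripper_force: 25.0
```

```bash
python3 -m inch '[0,0,0,0,80,0,0,0,0,80,0,0,0,0,80,0,0,0,0,80,0,0,0,0,80,0,0,0,0,80,0,0,30,0,80,0,0,65,0,80,0,0,100,0,80,0,0,120,0,80]'
python3 -m inch '[0,0,0,0,80,-24,-25,0,0,100,-49,-52,0,0,100,-73,-77,0,0,100,-97,-102,0,0,100,-121,-127,0,0,100,-145,-152,0,0,100,-169,-177,0,0,100,-169,-177,0,0,100,-169,-177,0,0,100]'
python3 -c "
from h import *
wsave('w3');save('side','side2')
cv2.imwrite('pics/b.png',np.hstack([cv2.resize(cv2.imread('pics/w3.png'),(400,300)),cv2.resize(cv2.imread('pics/side2.png'),(400,300))]))
for X in [(.4345,-.1326,.091)]: print(px('w3',X))"
```

```text
t: 12.47
tool_pos: [0.6042, 0.0446, 0.1732]
orientation: [2.235, 2.203, 0.005]
force: [0.5, 0.9, 1.5]
opening: 0.0747
gripper_force: 0.0
t: 13.3
tool_pos: [0.4326, -0.1335, 0.168]
orientation: [-2.241, -2.201, 0.0]
force: [0.9, 0.2, 1.3]
opening: 0.0932
gripper_force: 0.0
[ 0.4326 -0.1335  0.168 ] [[ 1.    -0.017 -0.007  0.434]
 [-0.018 -0.969 -0.248 -0.066]
 [-0.003  0.248 -0.969  0.333]
 [ 0.     0.     0.     1.   ]]
[286.7 215.3]
```

View pics/b.png

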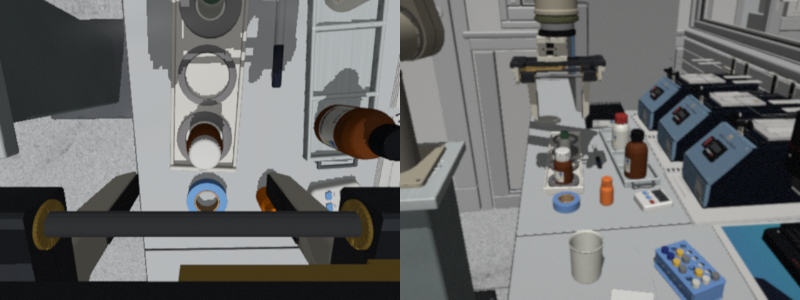

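The wrist and side views show bottle_56 and bottle_50 upright in their bays. The white cap is at about (206,153), or (288,214) at full size, which matches the prediction. Grasp bottle_44.

```bash
python3 -m inch '[0,0,-35,0,100,0,0,-70,0,100,0,0,-105,0,100,0,0,-133,0,100,0,0,-133,0,100,0,0,-133,0,20,0,0,-133,0,20,0,0,-133,0,20,0,0,-133,0,20,0,0,-133,0,20]' 25
python3 -m inch '[0,0,0,0,20,0,0,0,0,20,0,0,0,0,20,0,0,0,0,20,0,0,0,0,20,0,0,0,0,20,0,0,0,0,20,0,0,0,0,20,0,0,0,0,20,0,0,0,0,20]' 25
python3 -m inch '[0,0,15,0,20,0,0,30,0,20,0,0,55,0,20,0,0,85,0,20,0,0,115,0,20,0,0,130,0,20,0,0,130,0,20]'
```

```text
t: 14.23
tool_pos: [0.4351, -0.133, 0.0374]
orientation: [2.235, 2.203, 0.002]
force: [-0.4, -0.7, -0.7]
opening: 0.0641
gripper_force: 0.0
t: 15.07
tool_pos: [0.4339, -0.1326, 0.036]
orientation: [2.237, 2.205, 0.0]
force: [-0.5, 0.9, 6.1]
opening: 0.0436
gripper_force: 25.0
t: 15.65
tool_pos: [0.4357, -0.1333, 0.1694]
orientation: [2.233, 2.201, 0.004]
force: [0.1, 0.6, -1.3]
opening: 0.0433
gripper_force: 25.0
```

```bash
python3 -m inch '[8,12,0,0,20,24,37,0,0,20,43,67,0,0,20,63,98,0,0,20,83,129,0,0,20,103,160,0,0,20,123,191,0,0,20,143,222,0,0,20,157,246,0,0,20,166,259,0,0,20]'
python3 -m inch '[0,0,0,0,20,0,0,0,0,20,0,0,-30,0,20,0,0,-60,0,20,0,0,-90,0,20,0,0,-110,0,20,0,0,-122,0,20,0,0,-129,0,20,0,0,-129,0,20,0,0,-129,0,20]'
python3 -c "
from h import *
save('side','side3');cv2.imwrite('pics/c.png',cv2.resize(cv2.imread('pics/side3.png')[90:290,170:400],(690,600)))"
```

```text
t: 16.48
tool_pos: [0.5993, 0.1296, 0.1624]
orientation: [-2.233, -2.206, 0.003]
force: [-0.3, 0.2, -1.1]
opening: 0.0435
gripper_force: 25.0
t: 17.32
tool_pos: [0.5998, 0.1258, 0.0371]
orientation: [2.238, 2.204, 0.0]
force: [0.5, -0.6, -1.5]
opening: 0.0434
gripper_force: 25.0
```

View pics/c.png

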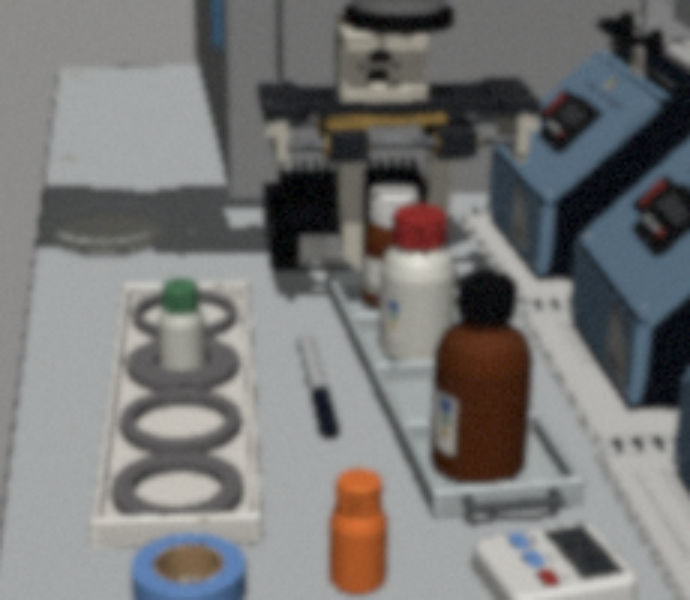

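Bottle_44 is upright in the left end bay, with its white cap at (397,200). Bottle_50 and bottle_56 are fine, and the green-capped bottle_30 is at (180,295). Release, then go to bottle_30.

```bash
python3 -m inch '[0,0,0,0,75,0,0,0,0,75,0,0,0,0,75,0,0,0,0,75,0,0,0,0,75,0,0,0,0,75,0,0,0,0,75,0,0,30,0,75,0,0,65,0,75,0,0,100,0,75]'
python3 -m inch '[0,0,20,0,75,-26,-16,20,0,75,-52,-32,20,0,75,-78,-48,20,0,75,-104,-64,20,0,75,-130,-80,20,0,75,-156,-96,20,0,75,-156,-96,20,0,75,-156,-96,20,0,75,-156,-96,20,0,75]'
```

```text
t: 18.2
tool_pos: [0.5985, 0.1264, 0.1365]
orientation: [-2.236, -2.204, 0.004]
force: [2.0, 0.1, 0.4]
opening: 0.0701
gripper_force: 0.0
t: 19.03
tool_pos: [0.4443, 0.0306, 0.1572]
orientation: [2.237, 2.204, 0.002]
force: [-0.3, 0.4, -0.2]
opening: 0.07
gripper_force: 0.0
```

```bash
python3 -m inch '[0,0,-35,0,75,0,0,-70,0,75,0,0,-105,0,75,0,0,-125,0,75,0,0,-138,0,75,0,0,-138,0,75,0,0,-138,0,10,0,0,-138,0,10,0,0,-138,0,10,0,0,-138,0,10]' 20
python3 -m inch '[0,0,0,0,10,0,0,0,0,10,0,0,0,0,10,0,0,0,0,10,0,0,0,0,10,0,0,0,0,10,0,0,0,0,10,0,0,0,0,10,0,0,0,0,10,0,0,0,0,10]' 20
python3 -m inch '[0,0,12,0,10,0,0,25,0,10,0,0,50,0,10,0,0,80,0,10,0,0,110,0,10,0,0,140,0,10,0,0,140,0,10,0,0,140,0,10]'
```

```text
t: 19.87
tool_pos: [0.4443, 0.0307, 0.019]
orientation: [2.237, 2.205, 0.001]
force: [-0.4, 0.5, -0.1]
opening: 0.0478
gripper_force: 0.0
t: 20.7
tool_pos: [0.4439, 0.0305, 0.0188]
orientation: [2.237, 2.205, 0.0]
force: [-0.1, -0.5, 3.5]
opening: 0.0298
gripper_force: 20.0
t: 21.37
tool_pos: [0.4451, 0.0304, 0.1605]
orientation: [2.235, 2.203, 0.004]
force: [-0.3, 0.3, -1.2]
opening: 0.0297
gripper_force: 20.0
```

```bash
python3 -m inch '[8,-3,0,0,10,24,-10,0,0,10,44,-18,0,0,10,68,-28,0,0,10,92,-38,0,0,10,116,-48,0,0,10,140,-58,0,0,10,157,-65,0,0,10,164,-68,0,0,10,164,-68,0,0,10]'
python3 -m inch '[0,0,0,0,10,0,0,-20,0,10,0,0,-45,0,10,0,0,-70,0,10,0,0,-95,0,10,0,0,-115,0,10,0,0,-130,0,10,0,0,-138,0,10,0,0,-139,0,10,0,0,-139,0,10]'
python3 -c "
from h import *
save('side','side4');cv2.imwrite('pics/d.png',cv2.resize(cv2.imread('pics/side4.png')[90:290,170:400],(690,600)))"
```

```text
t: 22.2
tool_pos: [0.6076, -0.0382, 0.1559]
orientation: [-2.236, -2.202, 0.004]
force: [0.3, -0.2, -0.5]
opening: 0.0295
gripper_force: 20.0
t: 23.03
tool_pos: [0.6068, -0.037, 0.0195]
orientation: [-2.236, -2.205, 0.001]
force: [-1.3, -0.2, -0.1]
opening: 0.0293
gripper_force: 20.0
```

View pics/d.png

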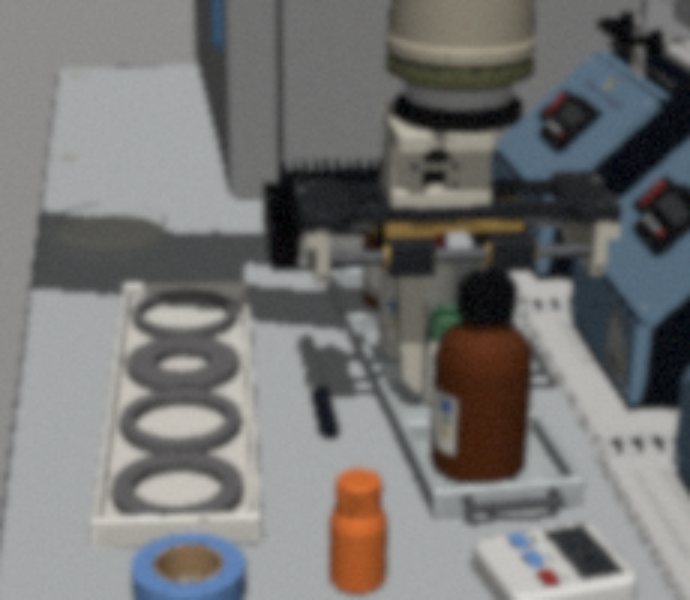

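Bottle_30 is in its bay, with the green cap at (445,320), and all neighbours are upright. Release, rise and clear the view.

```bash
python3 -m inch '[0,0,0,0,45,0,0,0,0,45,0,0,0,0,45,0,0,0,0,45,0,0,0,0,45,0,0,0,0,45,0,0,10,0,45,0,0,35,0,45,0,0,70,0,45,0,0,105,0,45]'
python3 -m inch '[0,0,35,0,45,0,0,70,0,45,0,0,90,0,45,-40,0,90,0,45,-80,-10,90,0,45,-120,-40,90,0,45,-150,-80,90,0,45,-180,-120,90,0,45,-200,-160,90,0,45,-200,-160,90,0,45]'
python3 -m inch '[-20,-40,0,0,45,-40,-80,0,0,45,-60,-120,0,0,45,-80,-160,0,0,45,-100,-200,0,0,45,-120,-240,0,0,45,-120,-240,0,0,45,-120,-240,0,0,45]'
python3 -c "
from h import *
save('side','side5');save('top','top5')
cv2.imwrite('pics/e.png',np.hstack([cv2.resize(cv2.imread('pics/top5.png')[125:265,130:345],(400,260)),cv2.resize(cv2.imread('pics/side5.png')[110:290,190:370],(260,260))]))"
```

```text
t: 23.92
tool_pos: [0.6065, -0.0373, 0.1253]
orientation: [-2.236, -2.204, 0.002]
force: [-0.2, -0.1, 0.1]
opening: 0.0415
gripper_force: 0.0
t: 24.75
tool_pos: [0.4057, -0.1996, 0.2158]
orientation: [2.237, 2.203, -0.001]
force: [0.6, -0.3, 0.2]
opening: 0.042
gripper_force: 0.0
t: 25.42
tool_pos: [0.2852, -0.4407, 0.2152]
orientation: [2.242, 2.2, -0.002]
force: [0.7, 0.6, 0.2]
opening: 0.0418
gripper_force: 0.0
```

View pics/e.png

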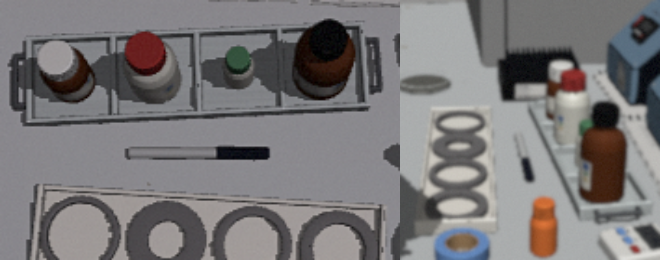

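All four bottles stand upright in the carrier. From the left they are white (60,70), red (150,65), green (238,68) and black (325,60), the reverse of the rack order. Handing in.

```bash
python3 -c "
from plant import job
print(job.close_job())"
```

```text
the job is handed in; nothing more can be done
None
```

The four bottles stand upright in the carrier in reverse order (from the left: 44, 50, 30, 56 mm), and the job was handed in at about 25.5 s of the 106 s allowed; no verdict was returned.

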